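# Sweep the stray hex adapters into the parts bay

### The job

Three brass hex thread adapters are scattered on the locker shelf, in front of the low three-sided parts bay. With the fingers, sweep all three along the shelf through the open mouth until each lies flat and wholly inside the bay; do not pick any of them up. Leave the two upright brass swivel mounts that stand among them, and everything else on the shelf, where they are, and finish with the hand clear.

Things in the scene. Friction and masses are not known exactly. Their poses are not given: they have to be found in the camera images.
- bay: the parts bay: a low three-sided aluminium stop fixed to the steel shelf, with dark lining flush with the shelf (no step at the mouth). Origin on the shelf, at the middle of the bay. Its x axis points into the bay: the open mouth is at x = -50 mm (facing the robot, give or take 15 degrees), the inner face of the back wall at x = +45 mm. Side walls' inner faces at y = +100 and -100 mm. Walls 3 mm thick, 25 mm high; small screw tabs outside, to y = +-126 mm
- nut_a_center (a point): one of three identical loose brass hex thread adapters: hexagonal prism 36 mm across flats, 41.6 mm across corners, 18 mm high, about 90 g, flat on the shelf, dark bore on top; this point is its centre, 9 mm up; z is upright. Adapters and swivel mounts start mixed in one loose row 98 to 152 mm before the bay's mouth, 70 mm or more apart, up to 202 mm either side of the bay's middle
- nut_b_center (a point): one of three identical loose brass hex thread adapters: hexagonal prism 36 mm across flats, 41.6 mm across corners, 18 mm high, about 90 g, flat on the shelf, dark bore on top; this point is its centre, 9 mm up; z is upright. Adapters and swivel mounts start mixed in one loose row 98 to 152 mm before the bay's mouth, 70 mm or more apart, up to 202 mm either side of the bay's middle
- nut_c_center (a point): one of three identical loose brass hex thread adapters: hexagonal prism 36 mm across flats, 41.6 mm across corners, 18 mm high, about 90 g, flat on the shelf, dark bore on top; this point is its centre, 9 mm up; z is upright. Adapters and swivel mounts start mixed in one loose row 98 to 152 mm before the bay's mouth, 70 mm or more apart, up to 202 mm either side of the bay's middle
- mount_a: bystander: one of two brass swivel mounts, standing upright among the hex adapters: round foot 40 mm across, a slim stem with a ball, 58 mm high overall; a small black thumb knob sticks out 26 mm to its side (+y of the body) 33 mm up; origin at the centre of the foot's underside
- mount_b: bystander: one of two brass swivel mounts, standing upright among the hex adapters: round foot 40 mm across, a slim stem with a ball, 58 mm high overall; a small black thumb knob sticks out 26 mm to its side (+y of the body) 33 mm up; origin at the centre of the foot's underside
- mic: bystander: chrome side-address microphone upright on a round desk stand, foot 100 mm across, 187 mm high; origin at the centre of its underside
- tripod: bystander: graphite grey desk tripod with rubber feet, about 140 mm across the feet and 118 mm high; origin on the shelf below its middle
- tape: bystander: roll of black tape lying flat, 104 mm across, 50 mm high; origin at the centre of its underside
- can: bystander: plain aluminium spray can standing upright, 52 mm across, 150 mm high; origin at the centre of its underside
There are look-alikes about, which are no part of the job. Leave any red look-alike of the part that bears nut_c_center alone.

How it is judged (in metres and radians):
At the end, for the whole second after the job is handed in: Each hex adapter lies flat (tilt under 0.2 rad) on the shelf, at rest, its centre at least 18 mm inside the bay's mouth and between its walls; mounts, microphone, tripod, tape and can stand upright within 20 mm of where they were (x of nut_a_center in the frame of bay between -0.032 and 0.046 m and y of nut_a_center in the frame of bay between -0.1 and 0.1 m and height (world z) of each of nut_a_center, nut_b_center, nut_c_center below 0.013 m and angle between each of nut_a_center, nut_b_center, nut_c_center's own z axis and vertical below 0.2 rad and linear speed of each of nut_a, nut_b, nut_c below 0.01 m/s and x of nut_b_center in the frame of bay between -0.032 and 0.046 m and y of nut_b_center in the frame of bay between -0.1 and 0.1 m and x of nut_c_center in the frame of bay between -0.032 and 0.046 m and y of nut_c_center in the frame of bay between -0.1 and 0.1 m and distance of each of mount_a, mount_b, mic, tripod, tape, can from where it was at the start of the episode below 0.02 m and angle between each of mount_a, mount_b, mic, tripod, tape, can's own z axis and vertical below 0.3 rad); the robot touches nothing.
It fails at once if a hex adapter is lifted (its centre more than 10 mm above its resting height) (height (world z) of any of nut_a_center, nut_b_center, nut_c_center above 0.019 m).
It fails at once if a swivel mount, the microphone, tripod, tape or can is shifted by more than 20 mm or tipped (distance of any of mount_a, mount_b, mic, tripod, tape, can from where it was at the start of the episode above 0.02 m or angle between any of mount_a, mount_b, mic, tripod, tape, can's own z axis and vertical above 0.3 rad).
It also fails if it takes over 72 s, if anything falls off the work surface, if the arm or the gripper's body presses on something with over 40 N, if the wrist force passes 120 N, or if a joint passes its speed limit or range.

### The arm

A 6-joint arm with a two-finger parallel gripper is mounted at the origin on the work surface. World frame = base frame: x ahead of the robot, y to its left, z up, the work surface at z = 0. Lengths are in m, angles in degrees, forces in N, time in s.
With the tool pointing down it reaches from about 0.325 to 0.775 m from the base axis. Payload 5.5 kg.
Tool frame: the origin (TCP) lies at the centre of the arm's flange, where the gripper is bolted on; the fingertips stand 182 mm ahead of it and the grasp point (between the pads) lies 163 mm ahead of it; z points along the fingers, y is the direction in which the jaws open and shut (so a half turn about z gives the same grasp; the last joint's range is limited). The gripper opens to 88 mm and grips with 3 to 60 N. Pads are 20 mm wide; open, the fingers measure 115 mm over their backs; the gripper's body (75 mm by 178 mm) begins 61 mm behind the grasp point.
Start: joints at [-74.238, 5.22, 70.514, -0, 104.267, -3.249], TCP at [0.195, -0.567, 0.405] pointing down, gripper open.
Joint ranges: [-164.24, 164.24], [-49.07, 125.15], [9.68, 141.18], [-86.29, 266.29], [3.28, 154.24], [-151.56, 151.56]. Speed limits (degrees/s): [147.25, 147.25, 172.46, 180, 180, 180].

### API

Orientations are given as [roll, pitch, yaw] about the fixed x, y, z axes, in that order (R = Rz(yaw) Ry(pitch) Rx(roll)).
In Python, from station import r gives the robot as it stands. The module is installed in compiled form; this text tells all that it offers. Calls block until the motion is done:
- r.reach(position, orientation): joint-space move of the TCP to a pose.
- r.servo_line(position, rotation=None, speed=0.15): straight line of the TCP; rotation=None keeps the orientation; speed is the mean speed in m/s.
- r.move_joints(angles): joint-space move.
- r.let_go() and r.grab(squeeze=None): open the fingers fully, or close them until they stop; squeeze is the grip in N (None keeps the last).
- r.wait(seconds).
- r.inverse_kinematics(position, orientation): joint angles nearest the present ones, or None.
- r.sense(): the state.
- r.snapshot(name): name is "side" or "top" or "wrist"; returns a dict with "frame" (400x640x3 uint8, red, green, blue), "fx", "fy", "cx", "cy" (pixels), "R" (3x3) and "t" (3): a world point X has camera coordinates R X + t. Camera axes: x right, y down, z forward; pixel columns grow to the right and rows downward; lengths in m; the calibration is good to about 2 mm. A picture is of the moment at which its call begins. There is no depth.
A pose or a line that the arm cannot do raises r.IKError and nothing moves.
- r.hand_in(): hands the job in, once; it reports no verdict.
The state is a dict: "clock": time; "joints": joint angles; "joint_vel": joint speeds; "joint_torque": joint torques, N m; "tcp_pos": TCP position; "orientation": TCP orientation; "contact_force": force on the tool from outside, world axes, zero at the start; "torque": the same for the moment, N m; "opening": finger opening in m.
Only numpy, scipy, OpenCV 4.12 (cv2) and the standard library are available. Lean on these libraries where they do the work, as an engineer would, in place of code of your own. Each camera call takes 0.05 s, during which the arm holds its last target.

## Working session

There is one attempt and no reset: what is moved stays moved. The work goes in short steps, each a Python script; the robot and the scene stay as the last script left them, time stands still between calls to the robot, and variables do not carry over. Pictures are saved under pics/ and viewed, and the job is handed in when it is done.

```bash
mkdir -p pics
python3 - <<'E'
from station import r
import cv2,json
print(r.sense())
for n in("side","top","wrist"):
    s=r.snapshot(n); cv2.imwrite(f"pics/{n}0.png",s["frame"][:,:,::-1])
    print(n,s["fx"],s["fy"],s["cx"],s["cy"],s["R"],s["t"])
E
```

```text
{'clock': 0.0, 'joints': array([-7.42381101e+01,  5.26343667e+00,  7.05798518e+01, -2.40998878e-03,
        1.04266995e+02, -3.24890531e+00]), 'joint_vel': array([-0.00858274,  0.0030734 , -0.05026875,  0.00622009, -0.01216917,
        0.00168811]), 'joint_torque': array([-1.10593395e-03, -4.46448934e+01, -4.06447828e+01,  6.96542719e-02,
        2.93207879e-02, -1.48709519e-04]), 'tcp_pos': array([ 0.19545362, -0.5673357 ,  0.4035231 ]), 'orientation': array([-1.79889761e+02, -3.91714400e-03,  1.90101998e+01]), 'contact_force': array([-0.17727992,  0.13508585, -0.27743819]), 'torque': array([-0.00225761, -0.00675542, -0.0053668 ]), 'opening': 0.08738635700914434}
side 496.3899701049015 496.3899701049015 328.0781983083164 190.42165456474277 [[-0.86154647 -0.50755844 -0.01105058]
 [-0.3747517   0.65049884 -0.66061519]
 [ 0.3424892  -0.56500946 -0.75064337]] [0.48235857 0.20882449 1.19097227]
top 473.78340586892267 473.78340586892267 321.25310489906667 203.39573286382716 [[-0.0247971  -0.99957193 -0.01552584]
 [-0.98076684  0.02733239 -0.19325977]
 [ 0.1936014   0.01043495 -0.98102478]] [0.04153596 0.53559948 1.2856191 ]
wrist 277.84368501589745 277.84368501589745 321.4234386904067 198.08174069597615 [[ 0.32640465 -0.94522935 -0.00122105]
 [-0.90006152 -0.31120142  0.3050294 ]
 [-0.28870274 -0.098464   -0.95234215]] [-0.60014108 -0.03688672  0.39259354]
```

View pics/top0.png

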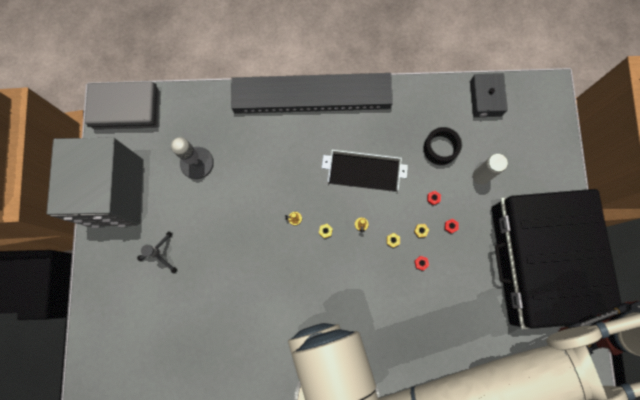

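View pics/side0.png

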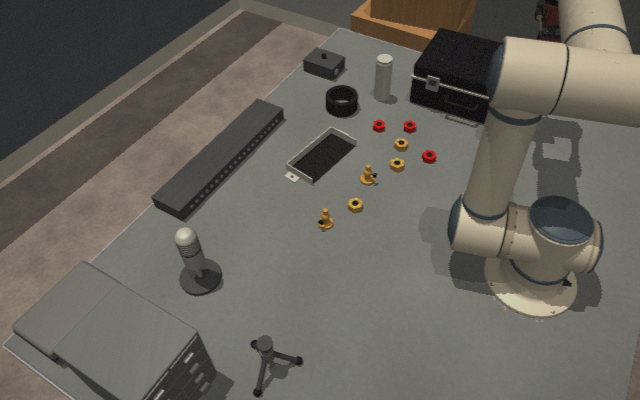

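View pics/wrist0.png

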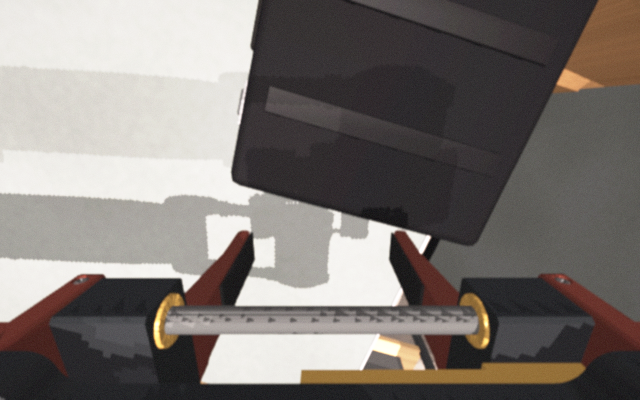

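Run:
```python
import cv2
a=cv2.imread("pics/top0.png")[135:285,270:480]; cv2.imwrite("pics/top0c.png",cv2.resize(a,(798,570),interpolation=cv2.INTER_CUBIC))
a=cv2.imread("pics/side0.png")[100:250,270:480]; cv2.imwrite("pics/side0c.png",cv2.resize(a,(798,570),interpolation=cv2.INTER_CUBIC))
```

```text
(no output)
```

View pics/top0c.png

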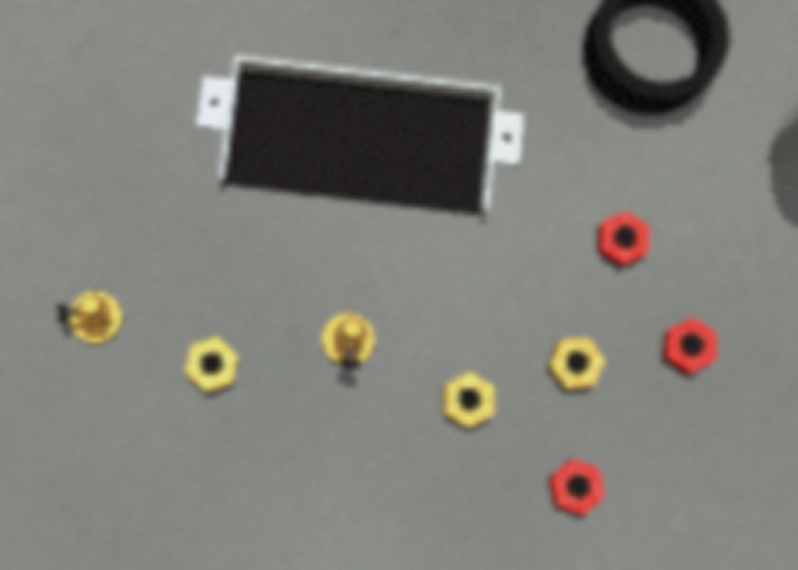

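View pics/side0c.png

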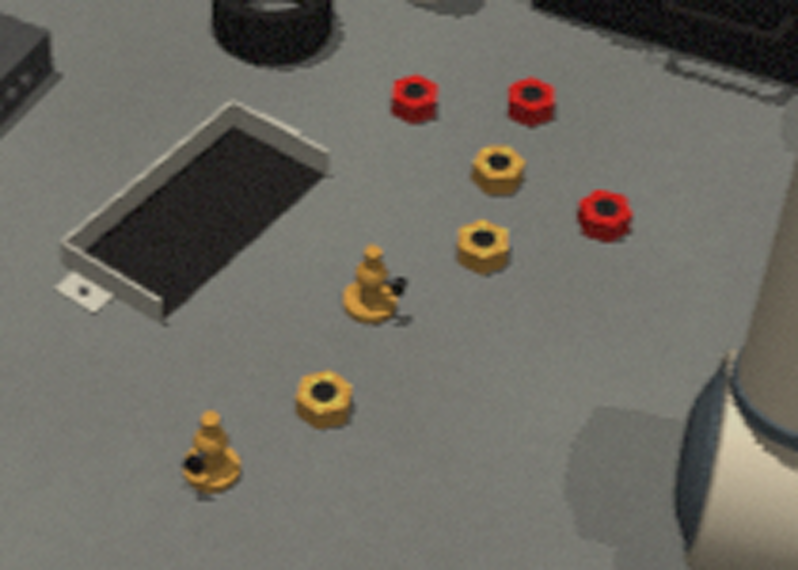

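```bash
cat > h.py <<'E'
from station import r
import numpy as np, cv2
def P(s): return np.array([[s["fx"],0,s["cx"]],[0,s["fy"],s["cy"]],[0,0,1]])@np.c_[s["R"],s["t"]]
def tri(p1,s1,p2,s2):
    X=cv2.triangulatePoints(P(s1),P(s2),np.array(p1,float).reshape(2,1),np.array(p2,float).reshape(2,1)).ravel(); return X[:3]/X[3]
def back(p,s,z):
    d=s["R"].T@np.array([(p[0]-s["cx"])/s["fx"],(p[1]-s["cy"])/s["fy"],1]); c=-s["R"].T@s["t"]
    return c+d*(z-c[2])/d[2]
def cr(u,v,x0,y0,k=3.8): return ((u+.5)/k-.5+x0,(v+.5)/k-.5+y0)
E
python3 - <<'E'
from h import *
np.set_printoptions(precision=4,suppress=True)
st=r.snapshot("top"); ss=r.snapshot("side")
D={"n1":((211,363),(324,391),.018),"n2":((469,399),(484,239),.018),"n3":((577,362),(499,162),.018),
"mL":((226,184),(165,318),0),"mR":((484,213),(325,176),0),"bL":((236,57),(64,243),.025),"bR":((500,88),(233,102),.025),
"m1":((96,318),(212,468),.005),"m2":((349,340),(371,301),.005),
"r1":((625,237),(415,92),.018),"r2":((692,344),(532,88),.018),"r3":((578,486),(606,208),.018)}
for k,(a,b,z) in D.items():
    a=cr(*a,270,135); b=cr(*b,270,100)
    print(k,tri(a,st,b,ss),back(a,st,z)[:2],back(b,ss,z)[:2])
E
```

```text
n1 [0.4649 0.0187 0.0217] [0.4649 0.0185] [0.4669 0.016 ]
n2 [ 0.4325 -0.1737  0.0206] [ 0.4324 -0.1741] [ 0.4336 -0.1761]
n3 [ 0.4583 -0.2559  0.0209] [ 0.4582 -0.2566] [ 0.4597 -0.2588]
mL [0.6065 0.0033 0.0054] [0.6076 0.0032] [ 0.6095 -0.0007]
mR [ 0.5799 -0.1963 -0.0025] [ 0.5788 -0.196 ] [ 0.5791 -0.1938]
bL [ 0.7018 -0.0073  0.0268] [ 0.7026 -0.0072] [ 0.7026 -0.0087]
bR [ 0.6724 -0.2099  0.0244] [ 0.6716 -0.21  ] [ 0.6727 -0.2093]
m1 [0.5045 0.106  0.0057] [0.5038 0.1057] [0.5056 0.1057]
m2 [ 0.4819 -0.0868  0.0065] [ 0.4815 -0.0871] [ 0.4831 -0.0879]
r1 [ 0.5532 -0.2989  0.0194] [ 0.5531 -0.2994] [ 0.5542 -0.3004]
r2 [ 0.4689 -0.3409  0.0282] [ 0.4695 -0.3438] [ 0.4737 -0.3521]
r3 [ 0.3659 -0.2508  0.0201] [ 0.3655 -0.2513] [ 0.367  -0.2528]
```

```bash
cat >> h.py <<'E'
np.set_printoptions(precision=4,suppress=True)
YAW=np.radians(-8.4); C=np.array([0.6425,-0.1035])
RB=np.array([[np.cos(YAW),-np.sin(YAW)],[np.sin(YAW),np.cos(YAW)]])
b2w=lambda p: C+RB@np.asarray(p,float)
w2b=lambda p: RB.T@(np.asarray(p,float)[:2]-C)
ZL=0.182+0.004; ZH=0.182+0.11
REACH=0.028
def pose_for(th):
    return [180,0,th]
def push(nut,target,standoff=0.045,speed=0.07,dry=False):
    """nut,target in bay frame; sweep nut centre to target in a straight line"""
    nut=np.array(nut,float);target=np.array(target,float)
    d=(target-nut)/np.linalg.norm(target-nut)
    wd=RB@d; th=np.degrees(np.arctan2(wd[1],wd[0])); o=pose_for(th)
    a=b2w(nut-standoff*d); e=b2w(target-REACH*d); bk=b2w(target-(REACH+0.03)*d)
    if dry:
        return th,[r.inverse_kinematics([*p,z],o) for p,z in((a,ZH),(a,ZL),(e,ZL),(bk,ZH))]
    r.reach([*a,ZH],o); r.servo_line([*a,ZL],speed=0.1)
    r.servo_line([*e,ZL],speed=speed)
    s=r.sense(); print("end",s["tcp_pos"],w2b(s["tcp_pos"]),s["contact_force"],s["clock"])
    r.servo_line([*bk,ZL],speed=0.1); r.servo_line([*bk,ZH],speed=0.2)
    print("clock",r.sense()["clock"])
E
python3 - <<'E'
from h import *
st=r.snapshot("top")
for k,p in dict(n1=(.4649,.0187),n2=(.4325,-.1737),n3=(.4583,-.2559),m1=(.5045,.106),m2=(.4819,-.0868),r1=(.5532,-.2989),r2=(.469,-.342),r3=(.3659,-.2508)).items(): print(k,w2b(p))
print("can top",back((498,162),st,.15),"tape",back((442,146),st,.05),"mic",back((180,146),st,.187))
for a,t in(((-.193,.095),(.005,.06)),((-.197,-.1),(.005,-.005)),((-.16,-.178),(-.1,-.065)),((-.1,-.065),(.005,-.065))):
    th,q=push(a,t,dry=True); print(th); [print(x) for x in q]
r.grab(10)
s=r.sense(); print(s["opening"],s["clock"])
p=s["tcp_pos"]
r.reach([0.38,-0.1,0.40],[180,0,-18]); print(r.sense()["clock"])
s=r.snapshot("wrist"); cv2.imwrite("pics/w1.png",s["frame"][:,:,::-1])
E
```

```text
n1 [-0.1935  0.0949]
n2 [-0.1975 -0.1001]
n3 [-0.16   -0.1777]
m1 [-0.1671  0.1871]
m2 [-0.1613 -0.0069]
r1 [-0.0598 -0.2063]
r2 [-0.1368 -0.2613]
r3 [-0.2521 -0.1861]
can top [ 0.6158 -0.4437  0.15  ] tape [ 0.6962 -0.3253  0.05  ] mic [0.6729 0.3908 0.187 ]
-18.424486795946624
[ -0.1495 -22.504  106.9188  -0.      95.5852 108.275 ]
[ -0.1495 -19.169  115.2792  -0.      83.8898 108.275 ]
[ -6.3649  13.6229  83.5601  -0.      82.817  102.0596]
[ -5.767    5.872   81.2261  -0.      92.9019 102.6575]
16.78746227722822
[-30.0902 -21.0879 105.8494  -0.      95.2385  43.1223]
[-30.0902 -17.683  114.1146  -0.      83.5684  43.1223]
[-13.8009  13.6563  83.5213  -0.      82.8224  59.4116]
[-15.2494   6.2819  80.7874  -0.      92.9306  57.9632]
53.63288449388061
[-37.8655  -6.5596  93.6084   0.      92.9512  -1.4984]
[-37.8655  -2.8687 101.1136   0.      81.7552  -1.4984]
[-22.325    1.0372  97.2508  -0.      81.712   14.0421]
[-25.4258  -3.9157  91.1243  -0.      92.7914  10.9413]
-8.4
[-20.4874  -8.1773  95.0887  -0.      93.0885  77.9126]
[-20.4874  -4.4854 102.6585  -0.      81.8269  77.9126]
[-18.1649  13.8209  83.3297  -0.      82.8493  80.2351]
[-18.6496   5.9428  81.1505  -0.      92.9067  79.7504]
0.0005813986910414576 1.6417
3.4667
```

View pics/w1.png

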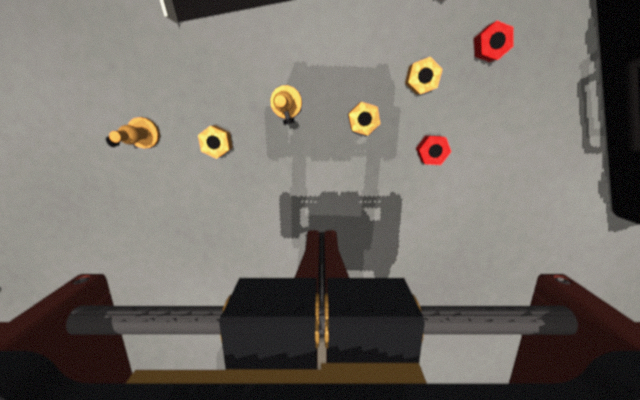

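Run:
```python
from h import *
s=r.snapshot("wrist"); st=r.snapshot("top")
for a,b in(((213,142),(211,363)),((365,119),(469,399)),((425,75),(577,362))):
    X=back(a,s,.018); print(X,w2b(X),tri(a,s,cr(*b,270,135),st))
push((-.193,.095),(.005,.06))
for n in("top","side"):
    t=r.snapshot(n); cv2.imwrite(f"pics/{n}2.png",t["frame"][:,:,::-1])
a=cv2.imread("pics/top2.png")[135:285,270:480]; cv2.imwrite("pics/top2c.png",cv2.resize(a,(798,570),interpolation=cv2.INTER_CUBIC))
```

```text
[0.4659 0.0181 0.018 ] [-0.1925  0.0945] [0.4653 0.0186 0.0162]
[ 0.4329 -0.1756  0.018 ] [-0.1968 -0.1019] [ 0.4328 -0.1749  0.0151]
[ 0.4597 -0.2575  0.018 ] [-0.1583 -0.179 ] [ 0.4588 -0.2573  0.0164]
end [ 0.6296 -0.036   0.1861] [-0.0227  0.0649] [-0.0815  0.3458 -0.6061] 8.8333
clock 9.9667
```

View pics/top2c.png

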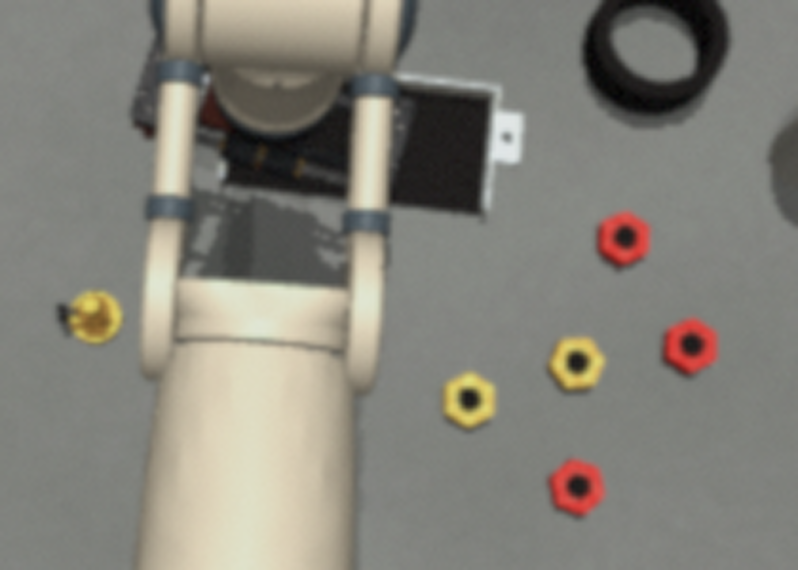

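View pics/side2.png

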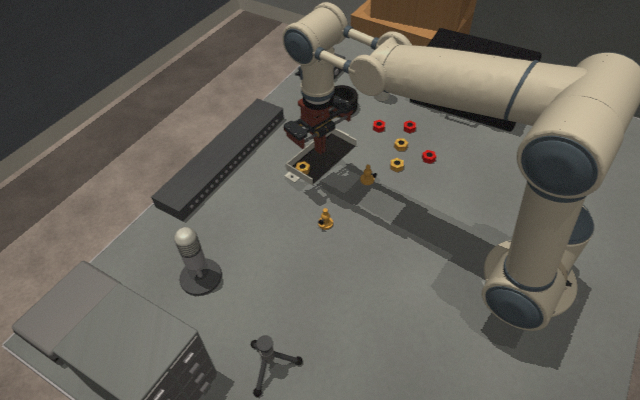

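The side view shows nut 1 inside the bay at about (302,167). Both mounts, at (326,220) and (368,177), are undisturbed. Next I'll measure nut 1, then sweep nut 2 to the middle.

Run:
```python
from h import *
s=r.snapshot("side"); X=back((302,167),s,.018); print("n1",w2b(X))
print(r.sense()["clock"])
push((-.197,-.101),(.003,-.01))
# move aside high to look
r.reach([0.36,-0.26,0.30],[180,0,45])
for n in("top","side"):
    t=r.snapshot(n); cv2.imwrite(f"pics/{n}3.png",t["frame"][:,:,::-1])
a=cv2.imread("pics/top3.png")[135:285,270:480]; cv2.imwrite("pics/top3c.png",cv2.resize(a,(798,570),interpolation=cv2.INTER_CUBIC))
a=cv2.imread("pics/side3.png")[100:250,270:480]; cv2.imwrite("pics/side3c.png",cv2.resize(a,(798,570),interpolation=cv2.INTER_CUBIC))
```

```text
n1 [0.0066 0.0804]
10.1167
end [ 0.617  -0.1216  0.186 ] [-0.0225 -0.0217] [ 0.3957 -0.339  -0.802 ] 15.8917
clock 17.025
```

View pics/top3c.png

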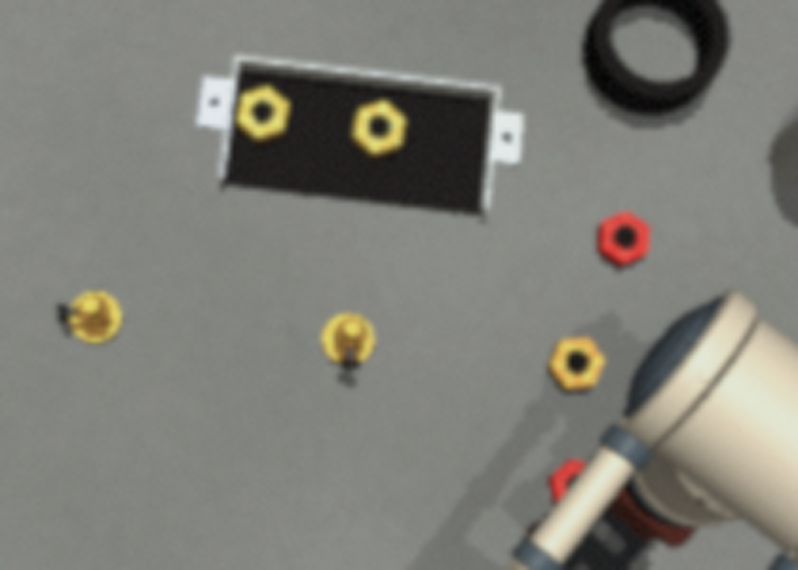

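View pics/side3c.png

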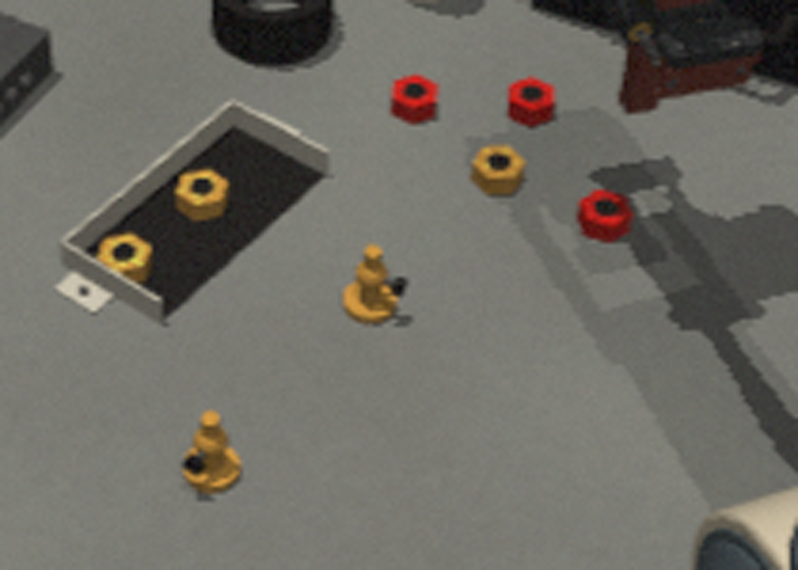

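Nuts 1 and 2 lie in the bay, at top-crop (263,112) and (379,127). Mounts and red nuts are unmoved. The third brass nut, at crop (577,362), gets its first leg now.

Run:
```python
from h import *
t=r.snapshot("top");s=r.snapshot("side")
for a,b in(((263,112),(124,252)),((379,127),(203,186))):
    X=tri(cr(*a,270,135),t,cr(*b,270,100),s); print(X,w2b(X))
push((-.159,-.178),(-.105,-.06))
r.reach([0.36,-0.26,0.30],[180,0,45])
for n in("top","side"):
    t=r.snapshot(n); cv2.imwrite(f"pics/{n}4.png",t["frame"][:,:,::-1])
a=cv2.imread("pics/top4.png")[135:285,270:480]; cv2.imwrite("pics/top4c.png",cv2.resize(a,(798,570),interpolation=cv2.INTER_CUBIC))
a=cv2.imread("pics/side4.png")[100:250,270:480]; cv2.imwrite("pics/side4c.png",cv2.resize(a,(798,570),interpolation=cv2.INTER_CUBIC))
```

```text
[ 0.6598 -0.0265  0.021 ] [0.0059 0.0787]
[ 0.6443 -0.1155  0.023 ] [ 0.0035 -0.0116]
end [ 0.5145 -0.1711  0.1859] [-0.1167 -0.0856] [-0.0004 -0.1111  0.6576] 22.1333
clock 23.2667
```

View pics/top4c.png

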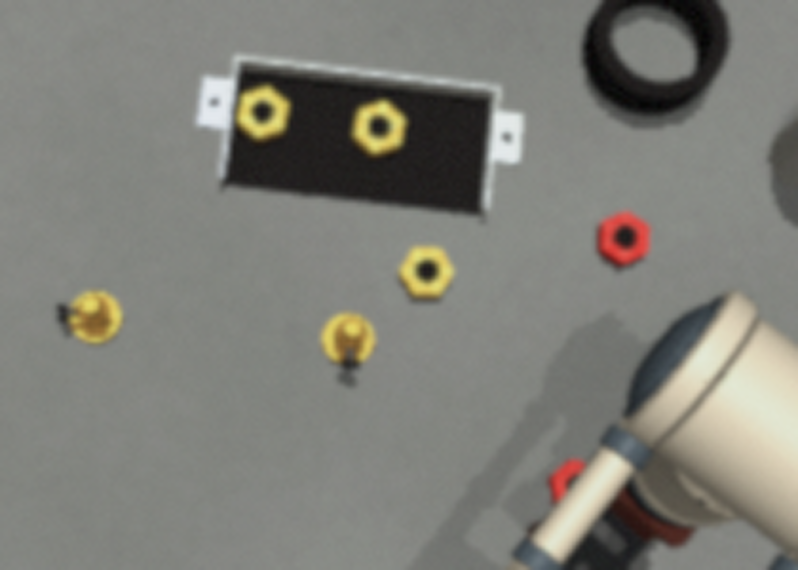

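View pics/side4c.png

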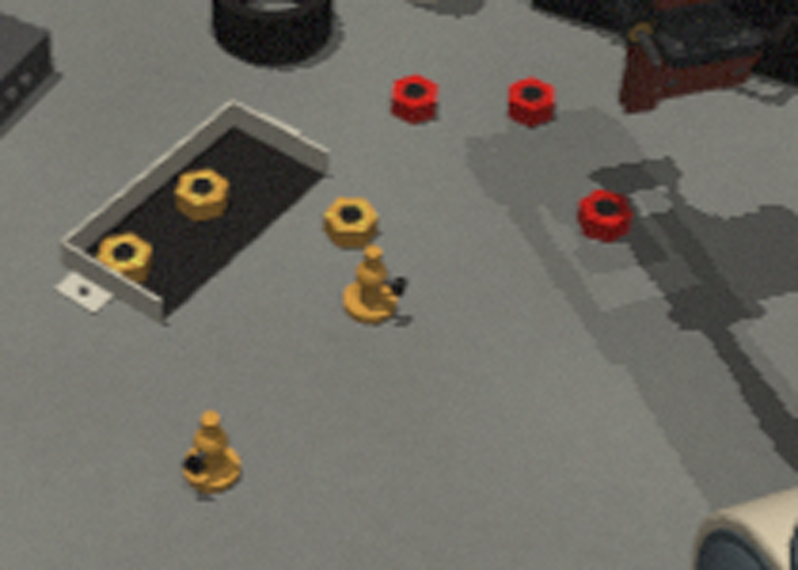

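Nut 3 is now just before the mouth, at top crop (427,270), clear of mount b. I'll measure it and push it straight in.

Run:
```python
from h import *
t=r.snapshot("top");s=r.snapshot("side")
X=tri(cr(427,270,270,135),t,cr(351,213,270,100),s); p=w2b(X); print(X,p)
assert abs(X[2]-.019)<.008 and abs(p[0]+.1)<.02 and abs(p[1]+.06)<.015
push(p,(.003,-.066))
r.reach([0.36,-0.26,0.30],[180,0,45]); r.wait(.3)
for n in("top","side"):
    t=r.snapshot(n); cv2.imwrite(f"pics/{n}5.png",t["frame"][:,:,::-1])
a=cv2.imread("pics/top5.png")[135:285,270:480]; cv2.imwrite("pics/top5c.png",cv2.resize(a,(798,570),interpolation=cv2.INTER_CUBIC))
a=cv2.imread("pics/side5.png")[100:250,270:480]; cv2.imwrite("pics/side5c.png",cv2.resize(a,(798,570),interpolation=cv2.INTER_CUBIC))
```

```text
[ 0.5314 -0.1469  0.0223] [-0.1035 -0.0592]
end [ 0.6083 -0.1633  0.1862] [-0.0251 -0.0642] [-0.1474 -0.5803  0.1052] 28.475
clock 29.6083
```

View pics/top5c.png

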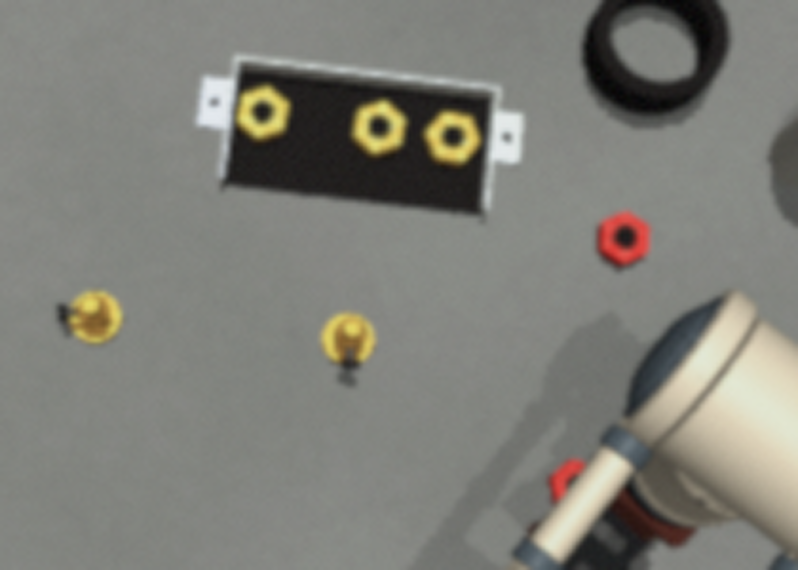

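View pics/side5c.png

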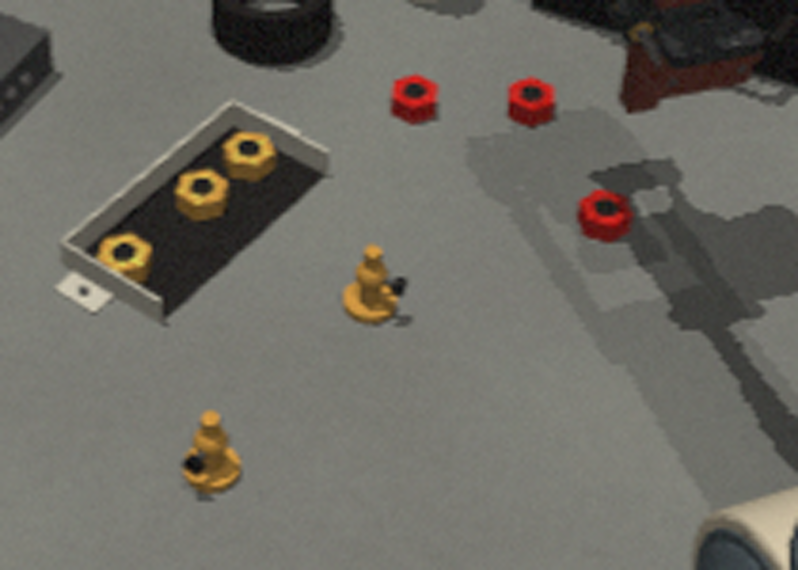

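View pics/top5.png

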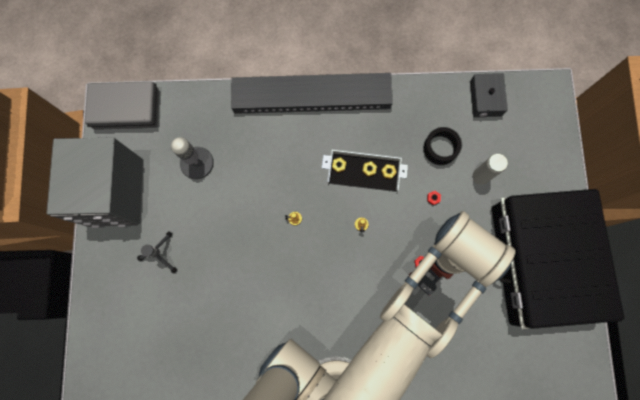

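All three adapters lie flat inside the bay, at top-crop (263,112), (379,127) and (453,136). The mounts, mic, tripod, tape, can and red nuts are where they were, and the hand is up and clear. I'll take one last measurement and hand in.

Run:
```python
from h import *
t=r.snapshot("top");s=r.snapshot("side")
for a,b in(((263,112),(124,252)),((379,127),(203,186)),((453,136),(249,148))):
    X=tri(cr(*a,270,135),t,cr(*b,270,100),s); print(X,w2b(X))
x=r.sense(); print(x["tcp_pos"],x["contact_force"],x["clock"])
r.hand_in()
```

```text
[ 0.6598 -0.0265  0.021 ] [0.0059 0.0787]
[ 0.6443 -0.1155  0.023 ] [ 0.0035 -0.0116]
[ 0.6359 -0.1722  0.0212] [ 0.0035 -0.0689]
[ 0.3601 -0.2599  0.3   ] [-0.0579  0.1311 -0.2381] 31.35
the job is handed in; nothing more can be done
```

I swept all three brass adapters into the bay with the closed fingers and never gripped or lifted one. The third took two legs, to get round the wall corner. I handed the job in at about 31 s of the 72 s allowed.

**Adapters:** my last measurements put them at (6, 79), (4, -12) and (4, -69) mm in the bay frame. All three are flat and inside the limits of -32 to 46 mm in x and ±100 mm in y.

**Everything else:** in the last pictures the two mounts, microphone, tripod, tape, can and two of the three red look-alikes stood where they had been in the first ones. The third red one showed unmoved in the side view; the arm hid part of it from above. The hand was about 12 cm above the shelf and touching nothing.

**Disagreements:**
- The top and side cameras put the adapter tops at 21–23 mm instead of 18 mm. The wrist camera paired with the top camera gave 15–16 mm. I put this down to the 2 mm calibration error.
- The first adapter drifted sideways and ended about 19 mm nearer the left side wall than I aimed for, still inside.

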